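Sweep the shelf feet into the stock tray

ROBOT

A 6-joint arm with a two-finger parallel gripper is mounted at the origin on the work surface. World frame = base frame: x ahead of the robot, y to its left, z up, the work surface at z = 0. Lengths are in m, angles in rad, forces in N, time in s.
With the tool pointing down it reaches from about 0.275 to 0.75 m from the base axis. Payload 10.2 kg.
Tool frame: the origin (TCP) lies midway between the tips of the shut fingers; the grasp point (between the pads) lies 19 mm behind it; z points along the fingers, y is the line along which they close (so a half turn about z gives the same grasp; the last joint's range is limited). The gripper opens to 85 mm and grips with 20 to 120 N. Pads are 22 mm wide; open, the fingers measure 114 mm over their backs; the gripper's body (76 mm by 85 mm) begins 54 mm behind the grasp point. The pads swing forward as they close: fully open they stand 13 mm farther back than shut.
Start: joints at [-1.551, 0.313, 1.498, -0, 1.331, -0.223], TCP at [0.126, -0.51, 0.231] pointing down, gripper open.
Joint ranges: [-2.94, 2.94], [-0.97, 2.17], [0.19, 2.56], [-1.23, 4.37], [0.02, 3.11], [-2.88, 2.88]. Speed limits (rad/s): [2.39, 2.39, 3.01, 3.14, 3.14, 3.14].

INTERFACE

Orientations are given as a rotation vector (axis times angle).
In Python, from rig import robot gives the robot as it stands.
- The arm moves only by the shell command python3 -m jog 'ROWS' [FORCE]. ROWS is JSON, a list of rows, each a list of 3 entries, a list of its own where there are three numbers: the shift along the tool's x, y, z in m, then the turn, a rotation vector about the tool's x, y, z in rad, then the opening in per cent of the stroke, from 0 (shut) to 100 (fully open). A call has 1 to 10 rows; each row shifts and turns the commanded pose from where the row before left it, along the tool's axes as they then stand; what a row does not reach is not made up. A row lasts 1/10 s, in which the tool goes at most 50 mm and 8.59 degrees, less where a joint would pass 70% of its speed; a pose out of reach is approached as far as the arm can. A call with a gripper value outside its range is refused whole. The fingers move at their own pace and stop on an object; FORCE is the grip in N (left out, the last holds). Time passes only in rows, so rows that do not move let the fingers close. It gives the time, the measured TCP pose, the force, the opening and the grip force at its end, in the units of the state.
- robot.observe(): the state, without advancing time (a new reading comes with each control period).
- robot.capture(name): name is "scene" or "top"; returns a dict with "frame" (420x560x3 uint8, red, green, blue), "fx", "fy", "cx", "cy" (pixels), "R" (3x3) and "t" (3): a world point X has camera coordinates R X + t. Camera axes: x right, y down, z forward; pixel columns grow to the right and rows downward; lengths in m; the calibration is good to about 2 mm. A picture is of the moment at which its call begins. There is no depth.
- robot.finish_job(): hands the job in; it is judged then, once.
The state is a dict: "time": time; "joints": joint angles; "qd": joint speeds; "effort": joint torques, N m; "tcp_pos": TCP position; "eef_rot": TCP orientation; "contact_force": force on the tool from outside, world axes, zero at the start; "wrist_torque": the same for the moment, N m; "finger_gap": finger opening in m; "grasp_force": force on a finger pad.
Only numpy, scipy, OpenCV 4.12 (cv2) and the standard library are available. Lean on these libraries where they do the work, as an engineer would, in place of code of your own. Each camera call takes 0.05 s, during which the arm holds its last target. There are 200 camera calls.

TASK

Three round black shelf feet lie scattered on the packing mat. With the closed fingers, gently sweep all three along the mat into the open-ended white tray, flat and wholly inside its mouth, without picking any of them up; leave the stamp, tin, carton and the other things on the bench where they stand.

Things in the scene. Friction and masses are not known exactly. Their poses are not given: they have to be found in the camera images.
- foot1: one of three identical loose black plastic shelf-post feet lying flat: a round flange 44 mm in diameter and 14 mm high with a narrower hub on top 22 mm in diameter, 28 mm high in all, about 45 g. Origin: centre of its underside, z up. It slides on the mat with ordinary friction (it stops when the push stops) and does not roll
- foot2: one of three identical loose black plastic shelf-post feet lying flat: a round flange 44 mm in diameter and 14 mm high with a narrower hub on top 22 mm in diameter, 28 mm high in all, about 45 g. Origin: centre of its underside, z up. It slides on the mat with ordinary friction (it stops when the push stops) and does not roll
- foot3: one of three identical loose black plastic shelf-post feet lying flat: a round flange 44 mm in diameter and 14 mm high with a narrower hub on top 22 mm in diameter, 28 mm high in all, about 45 g. Origin: centre of its underside, z up. It slides on the mat with ordinary friction (it stops when the push stops) and does not roll
- tray: white three-sided tray fixed on the mat: left, right and back walls 6 mm thick and 40 mm high, the -y end open (the mouth), floor level with the mat (no lip). Inside 200 mm wide (its x from -100 to 100 mm) and 160 mm deep. Origin: middle of the mouth line, on the floor; its +y points straight into the tray, x across the mouth, z up
- mat: fixed grey plastic mat 320 x 600 mm (its x, y), 4 mm thick, under the feet and the tray; origin: centre of its underside (on the bench). The feet, stamp, tin and carton stand on its top, 4 mm above the bench
- stamp: loose hand stamp standing among the feet: black base 34 x 34 mm, 14 mm high, with a wooden knob, 40 mm high in all; origin: centre of its underside. Not to be moved
- tin: loose closed round aluminium tin, 48 mm in diameter, 26 mm high, on the mat; origin: centre of its underside. Not to be moved
- carton: loose small cardboard carton 36 x 50 mm (its x, y), 28 mm high, on the mat; origin: centre of its underside. Not to be moved
- taperoll: loose roll of parcel tape lying flat on the bench left of the mat, 100 mm in diameter, 48 mm high; origin: centre of its underside. Not to be moved
- jar: loose closed white jar standing on the bench right of the mat, 60 mm in diameter, 80 mm high; origin: centre of its underside. Not to be moved
- marker: loose grey marker pen lying on the bench near the front right of the mat, 130 mm long (its x), 16 mm high; origin: underside of its middle. Not to be moved
Mind the look-alikes: they are no part of the job. What is shaped like the foot2 but green is not meant.

How it is judged:
By the outcome, as a careful person would: the job done as asked, in the order asked, and still so for the second after the job is handed in, with the robot touching nothing.
It also fails if it takes over 67 s, if anything falls off the work surface, if the arm or the gripper's body presses on something with over 40 N, if the wrist force passes 120 N, or if a joint passes its speed limit or range.

## Working session

There is one attempt and no reset: what is moved stays moved. The work goes in short steps, Python scripts to look and compute and a shell command to move; the robot and the scene stay as the last step left them, time stands still between calls to the robot, and variables do not carry over. Pictures are saved under pics/ and viewed, at most 10 in all, crops included, and the job is handed in when it is done.

```bash
mkdir -p pics; ls; python3 - <<'E'
from rig import robot
import cv2,numpy as np
for n in("top","scene"):
    c=robot.capture(n);cv2.imwrite(f"pics/{n}0.png",c["frame"][:,:,::-1]);print(n,c["fx"],c["fy"],c["cx"],c["cy"],np.round(c["R"],4).tolist(),np.round(c["t"],4))
print(robot.observe())
E
```

```text
pics
top 394.04698680560324 394.04698680560324 280.4157229874973 214.16458908254774 [[-0.0553, -0.9985, 0.0027], [-0.9762, 0.0535, -0.21], [0.2095, -0.0142, -0.9777]] [0.0209 0.5256 1.0167]
scene 382.30253611467714 382.30253611467714 275.51429410810624 211.85285487759597 [[0.6278, 0.7782, 0.0195], [0.5779, -0.4491, -0.6815], [-0.5215, 0.4391, -0.7316]] [-0.3218 -0.2832  1.4657]
{'time': 0.1, 'joints': array([-1.55139188e+00,  3.13367016e-01,  1.49834086e+00, -1.62436368e-05,
        1.33099759e+00, -2.23395161e-01]), 'qd': array([-0.0004394 , -0.00283416, -0.0027174 , -0.00126863, -0.00097499,
        0.00046704]), 'effort': array([ 2.70466116e-03, -4.12900651e+01, -2.60146576e+01, -2.65128656e-04,
        2.93164790e-03, -1.36476712e-05]), 'tcp_pos': array([ 0.12620326, -0.50937549,  0.23081376]), 'eef_rot': array([-3.11736960e+00, -3.80324377e-01, -1.53271671e-04]), 'contact_force': array([-1.39079157,  0.14299124, -0.4904952 ]), 'wrist_torque': array([ 0.01016342, -0.02874985,  0.00716319]), 'grasp_force': 0.0, 'finger_gap': 0.0853558855035115}
```

View pics/top0.png

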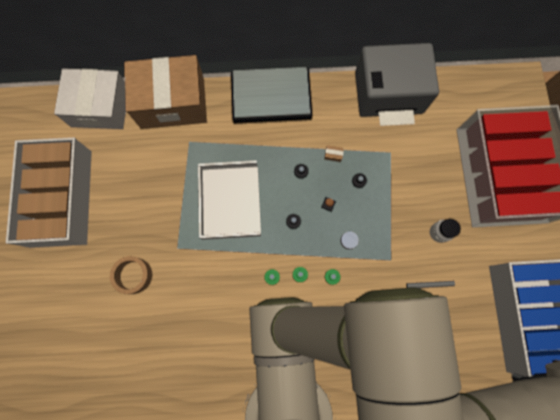

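View pics/scene0.png

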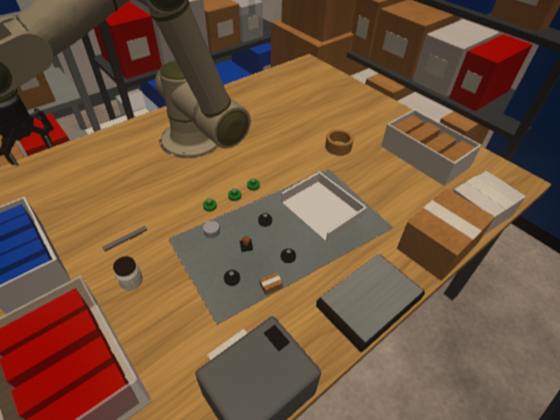

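The top view shows the feet at about (301,171), (360,180) and (293,221). The stamp is at (329,203), the tin at (350,240), the carton at (334,154), and the tray at (200-260, 163-238) with its mouth to the right (world -y). Next I measure these.

```bash
cat > h.py <<'E'
from rig import robot
import cv2,numpy as np
def ray(c,u,v,z):
    R=np.array(c["R"]);t=np.array(c["t"]);o=-R.T@t
    d=R.T@np.array([(u-c["cx"])/c["fx"],(v-c["cy"])/c["fy"],1]);return o+d*(z-o[2])/d[2]
def proj(c,X):
    p=np.array(c["R"])@X+np.array(c["t"]);return p[0]/p[2]*c["fx"]+c["cx"],p[1]/p[2]*c["fy"]+c["cy"]
def blobs(c,mask,z,lo=40,hi=3000,roi=(140,265,175,400)):
    r0,r1,c0,c1=roi;m=np.zeros_like(mask,np.uint8);m[r0:r1,c0:c1]=mask[r0:r1,c0:c1]
    n,l,s,ce=cv2.connectedComponentsWithStats(m)
    return [(s[i,4],s[i,:4].tolist(),np.round(ce[i],1),np.round(ray(c,*ce[i],z),4)) for i in range(1,n) if lo<=s[i,4]<=hi]
E
python3 - <<'E'
from h import *
c=robot.capture("top");f=c["frame"].astype(int)
print("black")
for b in blobs(c,f.max(2)<45,0.016):print(*b)
hsv=cv2.cvtColor(c["frame"],cv2.COLOR_RGB2HSV)
print("white")
m=(hsv[...,2]>140)&(hsv[...,1]<60)
for b in blobs(c,m,0.004,hi=9000):print(*b)
print("tin/any brown")
for b in blobs(c,(hsv[...,1]>90)&(hsv[...,0]<25)&(hsv[...,2]>60),0.03,lo=10):print(*b)
print("tin"); 
for b in blobs(c,(f[...,2]>125)&(f[...,2]>f[...,0]+5),0.03,lo=30):print(*b)
for n,p,z in [("tray outer TL",(199,163),.044),("TR",(257,161),.044),("BL",(201,238),.044),("BR",(261,237),.044)]:print(n,ray(c,*p,z).round(4))
for p in[(190,143),(391,153),(391,259),(179,249)]:print("mat",ray(c,*p,.004).round(4))
cr=c["frame"][135:265,175:400,::-1];cv2.imwrite("pics/crop0.png",cv2.resize(cr,(788,455),interpolation=cv2.INTER_CUBIC))
E
```

```text
black
87 [295, 165, 12, 13] [300.3 172.2] [ 0.6553 -0.0728  0.016 ]
94 [353, 174, 13, 13] [358.1 181.1] [ 0.6194 -0.2373  0.016 ]
78 [287, 215, 12, 13] [292.4 222.2] [ 0.5095 -0.0409  0.016 ]
white
73 [325, 149, 19, 7] [334.3 151.7] [ 0.717  -0.1784  0.004 ]
4316 [197, 160, 65, 78] [229.2 200.3] [0.5858 0.1362 0.004 ]
231 [342, 231, 17, 17] [349.8 239.3] [ 0.454  -0.2001  0.004 ]
tin/any brown
87 [325, 154, 17, 7] [333.  156.9] [ 0.6917 -0.1689  0.03  ]
56 [325, 198, 9, 9] [328.9 202. ] [ 0.559  -0.1463  0.03  ]
tin
231 [342, 231, 17, 17] [349.7 239.3] [ 0.4505 -0.1948  0.03  ]
tray outer TL [0.6889 0.2137 0.044 ]
TR [0.6859 0.0496 0.044 ]
BL [0.4742 0.2108 0.044 ]
BR [0.468 0.048 0.044]
mat [0.7675 0.2474 0.004 ]
mat [ 0.7038 -0.3455  0.004 ]
mat [ 0.3924 -0.3097  0.004 ]
mat [0.4529 0.2804 0.004 ]
```

View pics/crop0.png

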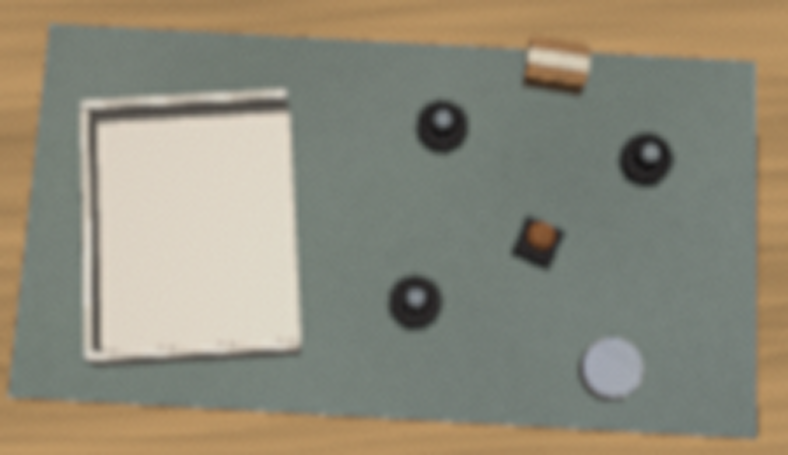

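```bash
python3 -m jog '[[[0,0,0],[0,0,-0.1436],0],[[0,0,0],[0,0,-0.1436],0],[[0,0,0],[0,0,-0.1436],0],[[0,0,0],[0,0,-0.1436],0],[[0,0,0],[0,0,-0.1436],0],[[0,0,0],[0,0,-0.1436],0],[[0,0,0],[0,0,-0.1436],0],[[0,0,0],[0,0,-0.1436],0],[[0,0,0],[0,0,-0.1436],0],[[0,0,0],[0,0,-0.1436],0]]'
python3 -m jog '[[[0.0165,0.0287,0],[0,0,0],0],[[0.0165,0.0287,0],[0,0,0],0],[[0.0165,0.0287,0],[0,0,0],0],[[0.0165,0.0287,0],[0,0,0],0],[[0.0165,0.0287,0],[0,0,0],0],[[0.0165,0.0287,0],[0,0,0],0],[[0.0165,0.0287,0],[0,0,0],0],[[0.0165,0.0287,0],[0,0,0],0],[[0.0165,0.0287,0],[0,0,0],0],[[0.0165,0.0287,0],[0,0,0],0]]'
python3 - <<'E'
from h import *
c=robot.capture("top");f=c["frame"];m=(f.max(2)<45).astype(np.uint8)
for n,(u,v) in dict(A=(301,171),B=(360,180),C=(293,221),stamp=(329,203)).items():
    s=np.zeros_like(m);s[v-12:v+13,u-12:u+13]=m[v-12:v+13,u-12:u+13]
    k=cv2.convexHull(cv2.findNonZero(s));(x,y),r=cv2.minEnclosingCircle(k);M=cv2.moments(k);p=(M["m10"]/M["m00"],M["m01"]/M["m00"])
    print(n,np.round(p,1),round(r,1),ray(c,*p,.013).round(4))
for p in[(325,160.5),(342.5,161)]:print("carton near base",ray(c,*p,.004).round(4))
for p in[(325.5,146.5),(343.5,148)]:print("carton far top",ray(c,*p,.032).round(4))
s=robot.observe();print(s["time"],s["tcp_pos"],s["eef_rot"],s["finger_gap"])
E
```

```text
time: 1.15
tcp_pos: [0.1262, -0.5095, 0.2311]
eef_rot: [-2.091, -2.344, -0.001]
contact_force: [0.1, -0.5, 0.2]
finger_gap: 0.0001
grasp_force: 0.0
time: 2.15
tcp_pos: [0.3947, -0.3136, 0.2311]
eef_rot: [-2.098, -2.338, -0.0]
contact_force: [-0.2, 0.1, -0.2]
finger_gap: 0.0003
grasp_force: 0.0
A [300.5 171.1] 6.3 [ 0.6596 -0.0739  0.013 ]
B [358.9 180.2] 6.7 [ 0.6229 -0.2404  0.013 ]
C [292.7 221.1] 6.2 [ 0.5131 -0.0421  0.013 ]
stamp [326.8 207. ] 4.6 [ 0.5487 -0.1414  0.013 ]
carton near base [ 0.6911 -0.1487  0.004 ]
carton near base [ 0.6868 -0.2     0.004 ]
carton far top [ 0.7237 -0.1495  0.032 ]
carton far top [ 0.7163 -0.2011  0.032 ]
2.2 [ 0.39744757 -0.31106438  0.2311822 ] [2.09533419 2.34068997 0.00304038] 0.00019888041782467378
```

```bash
python3 -m jog '[[[0.0206,0.0362,0],[0,0,0],0],[[0.0206,0.0362,0],[0,0,0],0],[[0.0206,0.0362,0],[0,0,0],0],[[0.0206,0.0362,0],[0,0,0],0],[[0.0206,0.0362,0],[0,0,0],0],[[0.0206,0.0362,0],[0,0,0],0],[[0.0206,0.0362,0],[0,0,0],0],[[0.0206,0.0362,0],[0,0,0],0],[[0,0,0.03],[0,0,0],0],[[0,0,0.03],[0,0,0],0]]'
python3 -m jog '[[[0,0,0.03],[0,0,0],0],[[0,0,0.03],[0,0,0],0],[[0,0,0.03],[0,0,0],0],[[0,0,0.02],[0,0,0],0],[[0,0,0],[0,0,0],0],[[0,0,0],[0,0,0],0]]'
```

```text
time: 3.2
tcp_pos: [0.6647, -0.1186, 0.1702]
eef_rot: [2.096, 2.339, 0.0]
contact_force: [0.4, -0.3, -0.8]
finger_gap: 0.0
grasp_force: 0.0
time: 3.8
tcp_pos: [0.6641, -0.1197, 0.0618]
eef_rot: [2.098, 2.338, 0.0]
contact_force: [0.4, 0.2, 1.3]
finger_gap: -0.0004
grasp_force: 0.0
```

```bash
python3 -m jog '[[[0,0,0.015],[0,0,0],0],[[0,0,0.015],[0,0,0],0],[[0,0,0.012],[0,0,0],0],[[0,0,0.009],[0,0,0],0],[[0,0,0],[0,0,0],0],[[0,0,0],[0,0,0],0]]'
python3 -m jog '[[[0.008,0,0],[0,0,0],0],[[0.008,0,0],[0,0,0],0],[[0.008,0,0],[0,0,0],0],[[0.008,0,0],[0,0,0],0],[[0.008,0,0],[0,0,0],0],[[0.008,0,0],[0,0,0],0],[[0.008,0,0],[0,0,0],0],[[0.008,0,0],[0,0,0],0],[[0.008,0,0],[0,0,0],0],[[0.008,0,0],[0,0,0],0]]'
python3 - <<'E'
from h import *
c=robot.capture("top")
cr=c["frame"][120:270,175:400,::-1];cv2.imwrite("pics/a1.png",cv2.resize(cr,(788,525),interpolation=cv2.INTER_CUBIC))
E
```

```text
time: 4.4
tcp_pos: [0.664, -0.1196, 0.0104]
eef_rot: [2.098, 2.338, 0.0]
contact_force: [-0.0, -0.5, 1.2]
finger_gap: -0.0001
grasp_force: 0.0
time: 5.4
tcp_pos: [0.6552, -0.0394, 0.0103]
eef_rot: [-2.098, -2.338, 0.0]
contact_force: [0.9, -0.7, 0.5]
finger_gap: 0.0001
grasp_force: 0.1
```

View pics/a1.png

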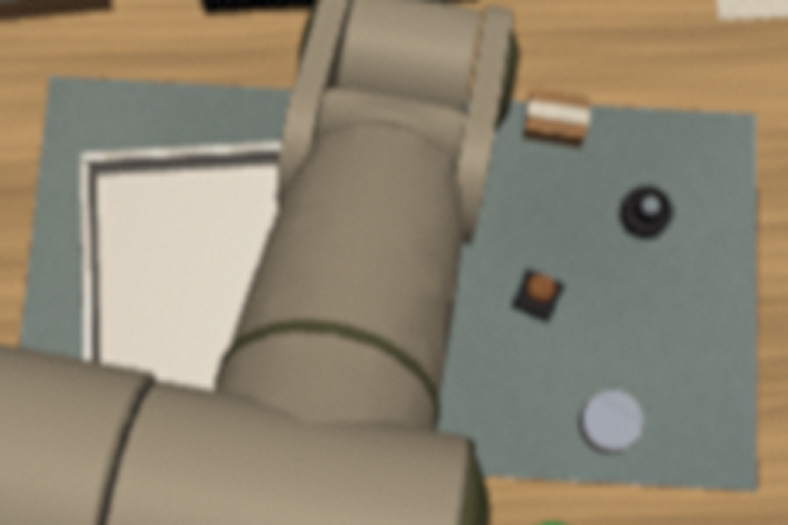

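The arm hides foot A from above; the carton, stamp and tin haven't moved. I'll check the contact in the scene view.

```bash
python3 - <<'E'
from h import *
c=robot.capture("scene")
cr=c["frame"][160:330,160:400,::-1];cv2.imwrite("pics/a2.png",cv2.resize(cr,(792,561),interpolation=cv2.INTER_CUBIC))
E
```

```text
(no output)
```

View pics/a2.png

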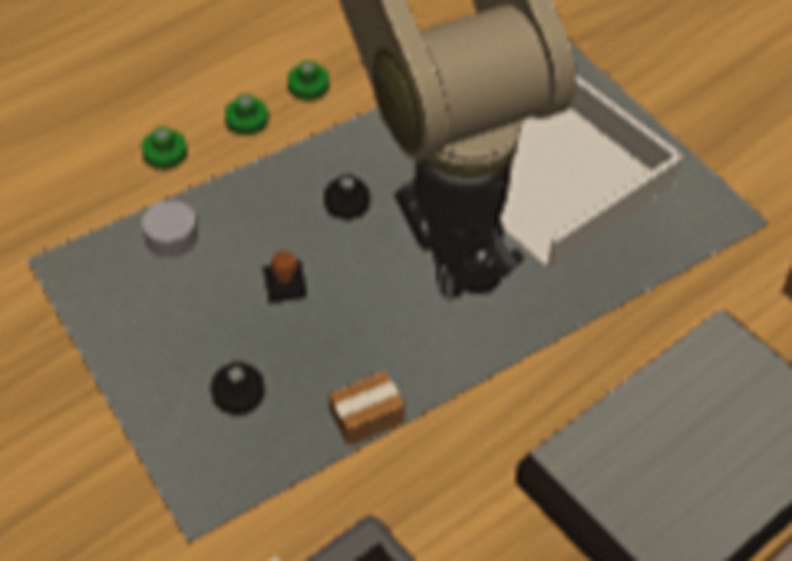

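```bash
python3 -m jog '[[[0.008,0,0],[0,0,0],0],[[0.008,0,0],[0,0,0],0],[[0.008,0,0],[0,0,0],0],[[0.008,0,0],[0,0,0],0],[[0.008,0,0],[0,0,0],0],[[0.008,0,0],[0,0,0],0],[[0.008,0,0],[0,0,0],0],[[0.008,0,0],[0,0,0],0],[[0.008,0,0],[0,0,0],0],[[0.008,0,0],[0,0,0],0]]'
python3 -m jog '[[[0.008,0,0],[0,0,0],0],[[0.008,0,0],[0,0,0],0],[[0.008,0,0],[0,0,0],0],[[0.008,0,0],[0,0,0],0],[[0.008,0,0],[0,0,0],0]]'
python3 - <<'E'
from h import *
c=robot.capture("scene")
cr=c["frame"][160:330,160:400,::-1];cv2.imwrite("pics/a3.png",cv2.resize(cr,(792,561),interpolation=cv2.INTER_CUBIC))
E
```

```text
time: 6.5
tcp_pos: [0.6466, 0.0401, 0.0103]
eef_rot: [-2.098, -2.338, 0.0]
contact_force: [0.2, 0.5, -0.6]
finger_gap: -0.0002
grasp_force: 0.1
time: 7.0
tcp_pos: [0.6422, 0.0799, 0.0103]
eef_rot: [-2.098, -2.338, 0.0]
contact_force: [0.5, 0.5, 0.2]
finger_gap: 0.0002
grasp_force: 0.1
```

View pics/a3.png

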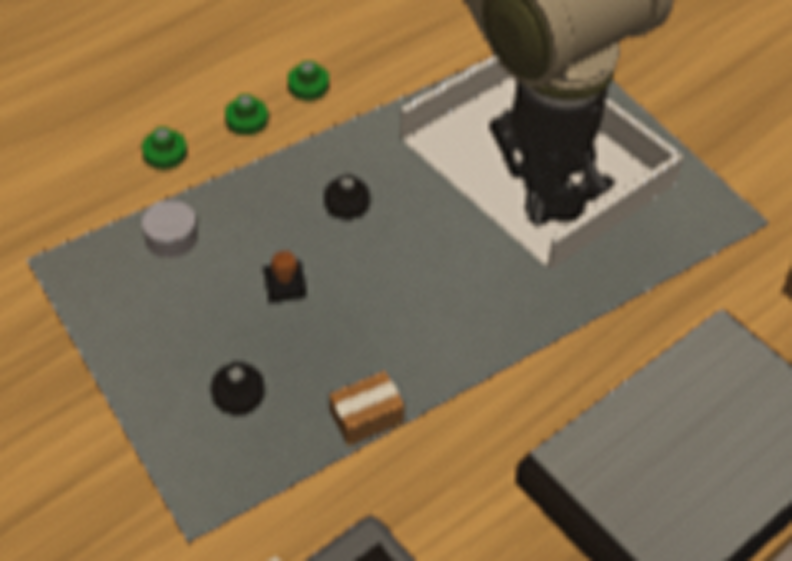

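```bash
python3 -m jog '[[[0.008,0,0],[0,0,0],0],[[0.008,0,0],[0,0,0],0],[[0.008,0,0],[0,0,0],0],[[0.008,0,0],[0,0,0],0],[[0.008,0,0],[0,0,0],0],[[0.008,0,0],[0,0,0],0],[[0,0,0],[0,0,0],0]]'
python3 -m jog '[[[-0.01,0,0],[0,0,0],0],[[-0.01,0,0],[0,0,0],0],[[0,0,-0.03],[0,0,0],0],[[0,0,-0.03],[0,0,0],0],[[0,0,-0.03],[0,0,0],0],[[0,0,0],[0,0,0.09],0],[[0,0,0],[0,0,0],0]]'
python3 -m jog '[[[-0.0398,-0.0022,0],[0,0,0],0],[[-0.0398,-0.0022,0],[0,0,0],0],[[-0.0398,-0.0022,0],[0,0,0],0],[[-0.0398,-0.0022,0],[0,0,0],0],[[-0.0398,-0.0022,0],[0,0,0],0],[[-0.0398,-0.0022,0],[0,0,0],0],[[-0.0398,-0.0022,0],[0,0,0],0],[[-0.0398,-0.0022,0],[0,0,0],0],[[-0.0398,-0.0022,0],[0,0,0],0],[[-0.0398,-0.0022,0],[0,0,0],0]]'
python3 -m jog '[[[0,0,0],[0,0,0],0],[[0,0,0],[0,0,0],0],[[0,0,0],[0,0,0],0]]'
python3 - <<'E'
from h import *
c=robot.capture("top");f=c["frame"];m=(f.max(2)<45)
for b in blobs(c,m,.013,roi=(165,255,203,312)):print(*b)
cr=c["frame"][120:270,175:400,::-1];cv2.imwrite("pics/b1.png",cv2.resize(cr,(788,525),interpolation=cv2.INTER_CUBIC))
E
```

```text
time: 7.75
tcp_pos: [0.637, 0.1281, 0.0103]
eef_rot: [-2.097, -2.339, -0.0]
contact_force: [-0.4, 0.6, 0.6]
finger_gap: 0.0001
grasp_force: 0.0
time: 8.45
tcp_pos: [0.6397, 0.1058, 0.101]
eef_rot: [2.203, 2.238, 0.001]
contact_force: [0.4, 0.5, 0.2]
finger_gap: -0.0
grasp_force: 0.0
time: 9.45
tcp_pos: [0.6234, -0.2935, 0.0993]
eef_rot: [-2.198, -2.242, 0.001]
contact_force: [0.1, -0.0, -0.2]
finger_gap: 0.0002
grasp_force: 0.0
time: 9.75
tcp_pos: [0.6242, -0.2905, 0.0997]
eef_rot: [-2.199, -2.242, 0.0]
contact_force: [0.7, 0.5, -0.2]
finger_gap: 0.0001
grasp_force: 0.0
82 [214, 178, 12, 12] [219.8 184.5] [0.6319 0.1609 0.013 ]
```

View pics/b1.png

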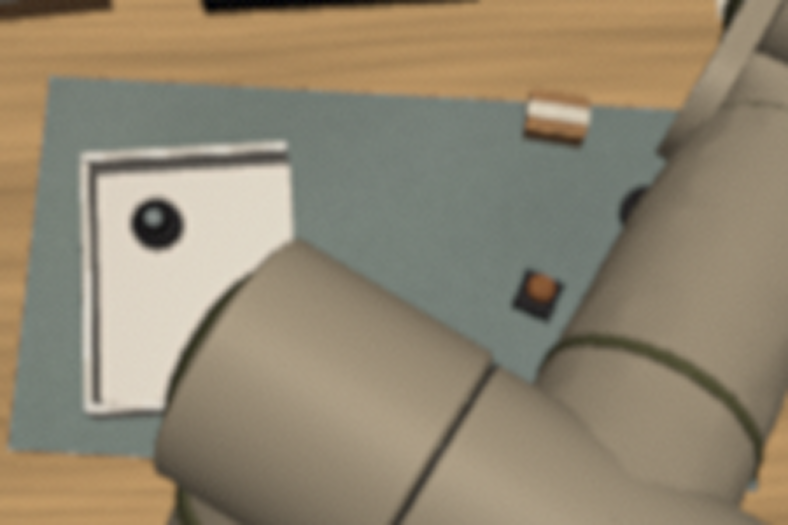

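Foot A sits inside the tray at (0.632, 0.161), and the neighbouring things haven't moved. Foot B is next.

```bash
python3 -m jog '[[[0,0,0.025],[0,0,0],0],[[0,0,0.025],[0,0,0],0],[[0,0,0.02],[0,0,0],0],[[0,0,0.012],[0,0,0],0],[[0,0,0.007],[0,0,0],0],[[0,0,0],[0,0,0],0],[[0,0,0],[0,0,0],0]]'
python3 -m jog '[[[0.008,0,0],[0,0,0],0],[[0.008,0,0],[0,0,0],0],[[0.008,0,0],[0,0,0],0],[[0.008,0,0],[0,0,0],0],[[0.008,0,0],[0,0,0],0],[[0.008,0,0],[0,0,0],0],[[0.008,0,0],[0,0,0],0],[[0.008,0,0],[0,0,0],0],[[0.008,0,0],[0,0,0],0],[[0.008,0,0],[0,0,0],0]]'
python3 -m jog '[[[0.008,0,0],[0,0,0],0],[[0.008,0,0],[0,0,0],0],[[0.008,0,0],[0,0,0],0],[[0.008,0,0],[0,0,0],0],[[0.008,0,0],[0,0,0],0],[[0.008,0,0],[0,0,0],0],[[0.008,0,0],[0,0,0],0],[[0.008,0,0],[0,0,0],0],[[0.008,0,0],[0,0,0],0],[[0.008,0,0],[0,0,0],0]]'
python3 - <<'E'
from h import *
c=robot.capture("scene")
cr=c["frame"][160:330,160:400,::-1];cv2.imwrite("pics/b2.png",cv2.resize(cr,(792,561),interpolation=cv2.INTER_CUBIC))
E
```

```text
time: 10.5
tcp_pos: [0.625, -0.2913, 0.0123]
eef_rot: [2.2, 2.241, 0.0]
contact_force: [-1.2, -0.5, -0.1]
finger_gap: -0.0001
grasp_force: 0.0
time: 11.5
tcp_pos: [0.623, -0.2106, 0.0113]
eef_rot: [2.201, 2.241, -0.0]
contact_force: [0.4, 0.1, 0.7]
finger_gap: 0.0
grasp_force: 0.2
time: 12.5
tcp_pos: [0.6216, -0.1306, 0.0113]
eef_rot: [-2.201, -2.241, -0.0]
contact_force: [0.1, 0.2, 0.6]
finger_gap: -0.0001
grasp_force: 0.1
```

View pics/b2.png

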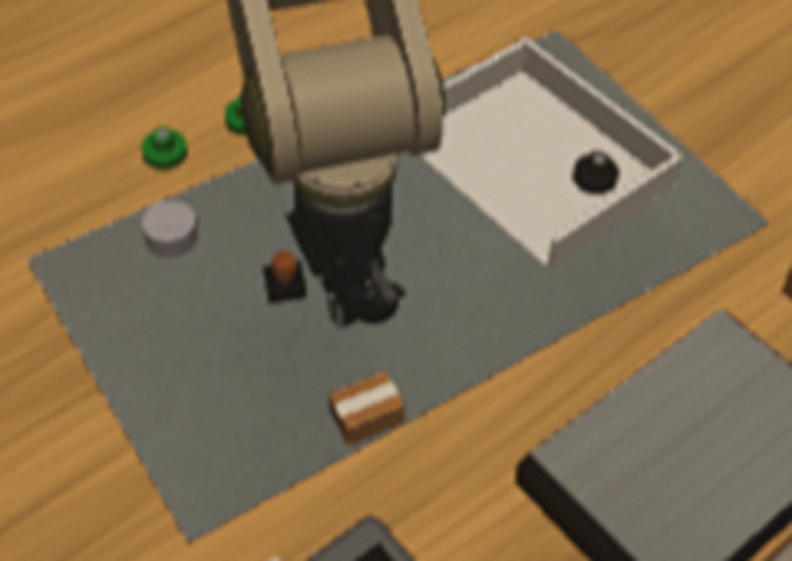

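Foot B runs ahead of the fingers, and the stamp and carton haven't moved. I'll finish B and move on to C.

```bash
python3 -m jog '[[[0.008,0,0],[0,0,0],0],[[0.008,0,0],[0,0,0],0],[[0.008,0,0],[0,0,0],0],[[0.008,0,0],[0,0,0],0],[[0.008,0,0],[0,0,0],0],[[0.008,0,0],[0,0,0],0],[[0.008,0,0],[0,0,0],0],[[0.008,0,0],[0,0,0],0],[[0.008,0,0],[0,0,0],0],[[0.008,0,0],[0,0,0],0]]'
python3 -m jog '[[[0.008,0,0],[0,0,0],0],[[0.008,0,0],[0,0,0],0],[[0.008,0,0],[0,0,0],0],[[0.008,0,0],[0,0,0],0],[[0.008,0,0],[0,0,0],0],[[0.008,0,0],[0,0,0],0],[[0.008,0,0],[0,0,0],0],[[0.008,0,0],[0,0,0],0],[[0.008,0,0],[0,0,0],0],[[0.008,0,0],[0,0,0],0]]'
python3 -m jog '[[[0.008,0,0],[0,0,0],0],[[0.008,0,0],[0,0,0],0],[[0.008,0,0],[0,0,0],0],[[0.008,0,0],[0,0,0],0],[[0.008,0,0],[0,0,0],0],[[0,0,0],[0,0,0],0]]'
python3 -m jog '[[[-0.008,0,0],[0,0,0],0],[[-0.008,0,0],[0,0,0],0],[[0,0,-0.03],[0,0,0],0],[[0,0,-0.03],[0,0,0],0],[[0,0,-0.03],[0,0,0],0],[[0,0,0],[0,0,0.076],0],[[0,0,0],[0,0,0.076],0],[[0,0,0],[0,0,0],0]]'
python3 -m jog '[[[-0.0259,-0.0152,0],[0,0,0],0],[[-0.0259,-0.0152,0],[0,0,0],0],[[-0.0259,-0.0152,0],[0,0,0],0],[[-0.0259,-0.0152,0],[0,0,0],0],[[-0.0259,-0.0152,0],[0,0,0],0],[[-0.0259,-0.0152,0],[0,0,0],0],[[0,0,0],[0,0,0],0],[[0,0,0],[0,0,0],0],[[0,0,0],[0,0,0],0]]'
python3 - <<'E'
from h import *
c=robot.capture("top");f=c["frame"];m=(f.max(2)<45)
for b in blobs(c,m,.013,roi=(165,255,203,335)):print(*b)
cr=c["frame"][120:270,175:400,::-1];cv2.imwrite("pics/c1.png",cv2.resize(cr,(788,525),interpolation=cv2.INTER_CUBIC))
E
```

```text
time: 13.55
tcp_pos: [0.6202, -0.0506, 0.0113]
eef_rot: [-2.201, -2.241, -0.0]
contact_force: [0.6, 0.3, -0.2]
finger_gap: -0.0002
grasp_force: 0.1
time: 14.55
tcp_pos: [0.6187, 0.0294, 0.0113]
eef_rot: [-2.201, -2.241, -0.0]
contact_force: [-0.4, 0.1, -0.3]
finger_gap: 0.0
grasp_force: 0.1
time: 15.15
tcp_pos: [0.6179, 0.0698, 0.0113]
eef_rot: [-2.2, -2.242, -0.0]
contact_force: [0.1, -0.5, 0.9]
finger_gap: -0.0001
grasp_force: 0.0
time: 15.95
tcp_pos: [0.6183, 0.0516, 0.1014]
eef_rot: [2.367, 2.066, 0.0]
contact_force: [0.5, 0.6, -0.4]
finger_gap: -0.0003
grasp_force: 0.0
time: 16.85
tcp_pos: [0.5075, -0.0889, 0.1013]
eef_rot: [2.364, 2.069, 0.0]
contact_force: [0.0, -0.5, -0.5]
finger_gap: 0.0002
grasp_force: 0.0
83 [214, 178, 12, 12] [219.7 184.5] [0.6317 0.161  0.013 ]
78 [234, 183, 12, 12] [239.9 189.5] [0.6138 0.1036 0.013 ]
```

View pics/c1.png

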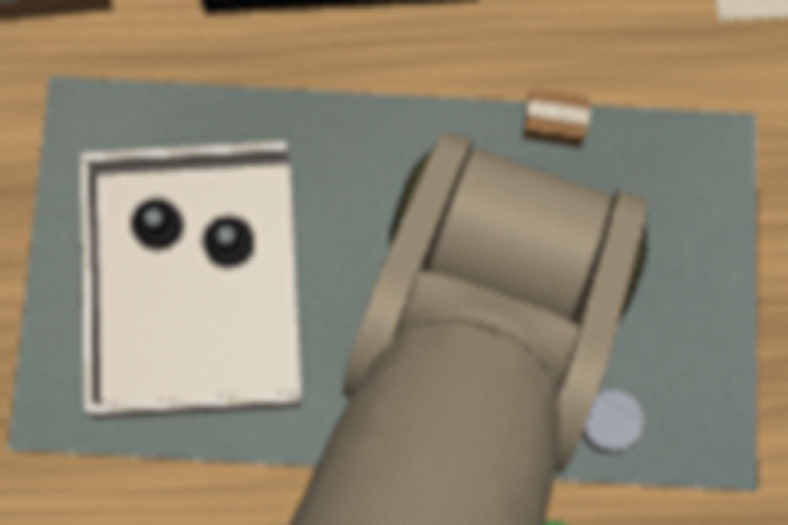

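Feet A and B are both in the tray. Now foot C.

```bash
python3 -m jog '[[[0,0,0.025],[0,0,0],0],[[0,0,0.025],[0,0,0],0],[[0,0,0.02],[0,0,0],0],[[0,0,0.012],[0,0,0],0],[[0,0,0.008],[0,0,0],0],[[0,0,0],[0,0,0],0],[[0,0,0],[0,0,0],0]]'
python3 -m jog '[[[0.008,0,0],[0,0,0],0],[[0.008,0,0],[0,0,0],0],[[0.008,0,0],[0,0,0],0],[[0.008,0,0],[0,0,0],0],[[0.008,0,0],[0,0,0],0],[[0.008,0,0],[0,0,0],0],[[0.008,0,0],[0,0,0],0],[[0.008,0,0],[0,0,0],0],[[0.008,0,0],[0,0,0],0],[[0.008,0,0],[0,0,0],0]]'
python3 -m jog '[[[0.008,0,0],[0,0,0],0],[[0.008,0,0],[0,0,0],0],[[0.008,0,0],[0,0,0],0],[[0.008,0,0],[0,0,0],0],[[0.008,0,0],[0,0,0],0],[[0.008,0,0],[0,0,0],0],[[0.008,0,0],[0,0,0],0],[[0.008,0,0],[0,0,0],0],[[0.008,0,0],[0,0,0],0],[[0.008,0,0],[0,0,0],0]]'
python3 -m jog '[[[0.008,0,0],[0,0,0],0],[[0,0,0],[0,0,0],0],[[-0.01,0,0],[0,0,0],0],[[-0.01,0,0],[0,0,0],0],[[0,0,-0.03],[0,0,0],0],[[0,0,-0.03],[0,0,0],0],[[0,0,-0.03],[0,0,0],0],[[0,0,-0.03],[0,0,0],0],[[0,0,0],[0,0,0],0]]'
python3 -m jog '[[[-0.04,0,0],[0,0,0],0],[[-0.04,0,0],[0,0,0],0],[[-0.04,0,0],[0,0,0],0],[[-0.04,0,0],[0,0,0],0],[[-0.04,0,0],[0,0,0],0],[[-0.04,0,0],[0,0,0],0],[[0,0,0],[0,0,0],0],[[0,0,0],[0,0,0],0],[[0,0,0],[0,0,0],0],[[0,0,0],[0,0,0],0]]'
python3 - <<'E'
from h import *
c=robot.capture("top");f=c["frame"];m=(f.max(2)<45)
for b in blobs(c,m,.013,roi=(165,255,203,335)):print(*b)
a=c["frame"][120:290,175:400,::-1];s=robot.capture("scene")["frame"][160:330,160:400,::-1]
cv2.imwrite("pics/c2.png",np.hstack([cv2.resize(a,(380,300),interpolation=cv2.INTER_CUBIC),cv2.resize(s,(420,300),interpolation=cv2.INTER_CUBIC)]))
E
```

```text
time: 17.6
tcp_pos: [0.5076, -0.0892, 0.0119]
eef_rot: [2.364, 2.067, 0.001]
contact_force: [0.7, -0.3, -1.1]
finger_gap: -0.0
grasp_force: 0.0
time: 18.6
tcp_pos: [0.5179, -0.0092, 0.0113]
eef_rot: [-2.365, -2.068, 0.0]
contact_force: [-0.3, -0.5, 0.8]
finger_gap: -0.0
grasp_force: 0.2
time: 19.6
tcp_pos: [0.5286, 0.0701, 0.0113]
eef_rot: [2.365, 2.068, 0.0]
contact_force: [0.9, -0.9, 0.1]
finger_gap: -0.0005
grasp_force: 0.2
time: 20.5
tcp_pos: [0.5286, 0.0562, 0.135]
eef_rot: [2.362, 2.063, 0.007]
contact_force: [0.6, -0.3, -0.8]
finger_gap: -0.0005
grasp_force: 0.0
time: 21.5
tcp_pos: [0.4949, -0.1794, 0.1311]
eef_rot: [-2.364, -2.069, 0.0]
contact_force: [0.1, 0.5, 0.6]
finger_gap: 0.0003
grasp_force: 0.0
81 [214, 178, 12, 12] [219.7 184.5] [0.6318 0.1611 0.013 ]
77 [234, 183, 12, 12] [240.  189.6] [0.6134 0.1032 0.013 ]
77 [232, 211, 12, 12] [237.9 217.4] [0.5325 0.1118 0.013 ]
```

View pics/c2.png

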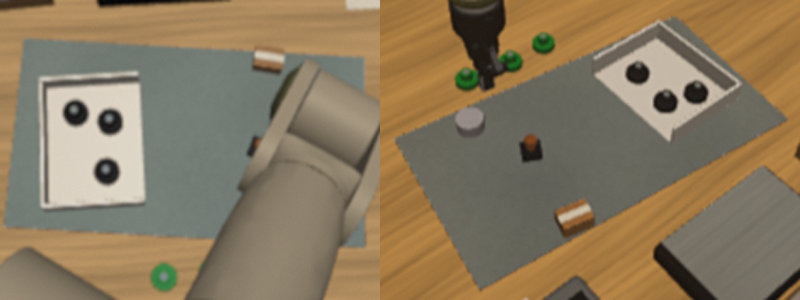

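All three black feet lie flat inside the tray, with the nearest edge about 30 mm past the mouth. The stamp, tin, carton and green feet haven't moved, and the arm is clear.

```bash
python3 -c "
from rig import robot
print(robot.finish_job())"
```

```text
the job is handed in; nothing more can be done
None
```

I swept all three black feet flat into the tray, the nearest edge about 30 mm inside the mouth, with the other things left where they stood, and handed the job in at about 22 s.

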